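# Set the desk back in order

### The arm

A 6-joint arm with a two-finger parallel gripper is mounted at the origin on the work surface. World frame = base frame: x ahead of the robot, y to its left, z up, the work surface at z = 0. Lengths are in mm, angles in rad, forces in N, time in s.
With the tool pointing down it reaches from about 400 to 925 mm from the base axis. Payload 12.5 kg.
Tool frame: the origin (TCP) lies midway between the tips of the shut fingers; the grasp point (between the pads) lies 19 mm behind it (env.grip_depth is the distance from the TCP to the grasp point, in mm); z points along the fingers, y is the line along which they close (so a half turn about z gives the same grasp; the last joint's range is limited). The gripper opens to 95 mm and grips with 3 to 60 N. Pads are 20 mm wide; open, the fingers measure 119 mm over their backs; the gripper's body (75 mm by 180 mm) begins 59 mm behind the grasp point.
Start: joints at [1.212, 0.491, 1.559, -0, 1.092, -0.106], TCP at [156.304, 605.158, 214.661] pointing down, gripper open.
Joint ranges: [-3.1, 3.1], [-0.84, 2.19], [0.05, 2.79], [-1.13, 4.28], [0.06, 2.93], [-2.69, 2.69]. Speed limits (rad/s): [2.22, 2.22, 2.79, 3.14, 3.14, 3.14].

### API

Orientations are given as [roll, pitch, yaw] about the fixed x, y, z axes, in that order (R = Rz(yaw) Ry(pitch) Rx(roll)).
In Python, from cell import monitor, viewer, order, env gives the robot as it stands.
- The arm moves only by the tool move_arm, never from a script. Its argument "moves" is one flat list of numbers, 4 for each row, row after row: the shift along the tool's x, y, z normalised to -1 to 1, where 1 is 0.15 m, then the turn about the tool's z normalised to -1 to 1, where 1 is pi/2 rad. A call has 1 to 10 rows; each row shifts and turns the commanded pose from where the row before left it, along the tool's axes as they then stand; what a row does not reach is not made up. A row lasts 1/8 s, in which the tool goes at most 62.5 mm and 10.7 degrees, less where a joint would pass 70% of its speed; a pose out of reach is approached as far as the arm can. A call with a number of a shift or a turn outside -1 to 1 is refused whole. A call with a gripper value outside its range is refused whole. "claw" is the finger opening in mm, from 0 to 95.1, set as the call begins (left out, the last holds). The fingers move at their own pace and stop on an object; the grip force is fixed at half the most. Time passes only in rows, so rows that do not move let the fingers close. It gives the time, the measured TCP pose, the force, the opening and the grip force at its end, in the units of the state.
- monitor.state(): the state, without advancing time (a new reading comes with each control period).
- viewer.read_camera(name): name is "scene" or "top" or "wrist"; returns the picture (420x560x3 uint8, red, green, blue); there is no depth.
- viewer.camera_info(name): a dict with "K" (3x3 intrinsics, pixels), "dist_coeffs" ([k1, k2, p1, p2, k3] as OpenCV has them; the pictures are not rectified), "camera_from_world" (4x4, takes a point from world to camera coordinates). Camera axes: x right, y down, z forward; pixel columns grow to the right and rows downward; lengths in mm; the calibration is good to about 2 mm. A picture is of the moment at which its call begins: read the wrist's pose just before it. camera_info takes no time and is no camera call; for the wrist camera it gives the pose at the moment of the call.
- order.job_done(): hands the job in; it is judged then, once.
The state is a dict: "t": time; "joints": joint angles; "qvel": joint speeds; "tau": joint torques, N m; "eef_pos": TCP position; "tcp_rot": TCP orientation; "ft_force": force on the tool from outside, world axes, zero at the start; "moment": the same for the moment, N m; "opening": opening from 0.0 (shut) to 1.0 (fully open); "grip_force": force on a finger pad.
Only numpy, scipy, OpenCV 4.12 (cv2) and the standard library are available. Lean on these libraries where they do the work, as an engineer would, in place of code of your own. Each camera call takes 0.05 s, during which the arm holds its last target. There are 200 camera calls.

### The job

The desk has been dusted and four things must go back where they belong: stand the wide green candle in the wide brass dish and the slim pink candle in the small brass dish, lay the yellow note block squarely inside the wooden tray, and put the stapler upright on the grey felt pad, centred and lengthwise within its outline. Set each one down without dropping it or tipping a candle over, and leave the amber tealight glass and the little potted plant where they stand.

Things in the scene. Friction and masses are not known exactly. Their poses are not given: they have to be found in the camera images.
- wide_candle: Loose wide pillar candle, sage green, an upright cylinder 60 mm in diameter, 70 mm high (a seen-only wick stands 8 mm above), about 0.18 kg. Origin: centre of its underside; z up along its axis.
- slim_candle: Loose slim pillar candle, dusty pink, an upright cylinder 40 mm in diameter, 70 mm high (a seen-only wick stands 8 mm above), about 0.09 kg. Origin: centre of its underside; z up along its axis.
- note_block: Loose block of yellow note paper, 50 x 50 mm, 45 mm high, about 0.09 kg. Origin: centre of its underside; x and y along its sides, z up.
- stapler: Loose small black stapler standing on its base, 100 mm long (along its x), 32 mm wide (y), 44 mm high; flat-sided upper body 28 mm wide between 20 and 44 mm height, to grip across its y; balance point near its middle; about 0.16 kg. Origin: centre of its underside; z up. Its outline is the same either way round, and it may lie either way on its pad.
- wide_dish: Fixed wide brass candle dish for the green candle: round, 88 mm outside, 80 mm inside, floor 4 mm above the desk, thin rim up to 10 mm. Origin: centre of the underside on the desk; z up.
- slim_dish: Fixed small brass candle dish for the pink candle: round, 64 mm outside, 56 mm inside, floor 4 mm above the desk, thin rim up to 10 mm. Origin: centre of the underside on the desk; z up.
- note_tray: Fixed square wooden tray for the note block: 74 x 74 mm outside, 66 x 66 mm inside, floor 4 mm above the desk, rim up to 10 mm. Origin: centre of the underside on the desk; z up. x and y along its sides.
- stapler_pad: Fixed dark grey felt pad for the stapler, flat, 130 mm long (along its x), 56 mm wide (y), top 4 mm above the desk, with a light outline of 110 x 39 mm drawn on it. Origin: centre of the underside on the desk; z up.
- tealight_glass: Bystander, loose: small amber glass with a white tealight in it, 46 mm in diameter, 45 mm high. Origin: centre of the underside on the desk; z up. Leave it where it stands.
- potted_plant: Bystander, loose: small green plant in a terracotta pot, 46 mm in diameter, 67 mm high with its leaves. Origin: centre of the underside on the desk; z up. Leave it where it stands.
Mind the look-alikes: they are no part of the job. Leave any blue, red or turquoise look-alike of the note_tray alone.

How it is judged:
By the outcome, as a careful person would: the job done as asked, in the order asked, and still so for the second after the job is handed in, with the robot touching nothing.
It also fails if it takes over 128 s, if anything falls off the work surface, if the arm or the gripper's body presses on something with over 40 N, if the wrist force passes 120 N, or if a joint passes its speed limit or range.

## Working session

There is one attempt and no reset: what is moved stays moved. The work goes in short steps, Python scripts to look and compute and a tool call to move; the robot and the scene stay as the last step left them, time stands still between calls to the robot, and variables do not carry over. Pictures are saved under pics/ and viewed, at most 14 in all, crops included, and the job is handed in when it is done.

Besides the shell and the picture viewer there is one more tool, called after ">>>" as name(argument=value, ...) on one line, values as JSON. move_arm: Moves the arm, as the interface text tells. Scaled input: -1 to 1 covers 0.15 m each way for a shift and pi/2 rad each way for a turn. Its arguments: {"type":"object","properties":{"moves":{"type":"array"},"claw":{"type":"number"}},"required":["moves"]}

```bash
mkdir -p pics; ls; python3 - <<'E'
from cell import monitor, viewer, order, env
import cv2
print(monitor.state())
for n in ("top","scene"):
    im=viewer.read_camera(n); cv2.imwrite(f"pics/{n}0.png",im[:,:,::-1])
    i=viewer.camera_info(n); print(n,i)
E
```

```text
pics
{'t': 0.0, 'joints': array([ 1.21240315e+00,  4.91560758e-01,  1.55948311e+00, -2.12837602e-05,
        1.09166455e+00, -1.05628877e-01]), 'qvel': array([ 0.00130161, -0.00122535,  0.00203239,  0.00041832,  0.00055424,
        0.00124353]), 'tau': array([-2.88944873e-03, -6.12633991e+01, -2.58162779e+01,  6.91353693e-02,
        4.83275810e-02, -8.47180672e-05]), 'eef_pos': array([156.21254233, 604.9033472 , 214.04940526]), 'tcp_rot': array([-3.14048111e+00, -9.88672651e-05,  2.88883812e+00]), 'ft_force': array([-0.3630504 ,  0.58774647,  0.67677964]), 'moment': array([0.02792082, 0.03362529, 0.04736769]), 'grip_force': 0.0, 'opening': 1.002448635770954}
top {'K': array([[402.31777349,   0.        , 286.24197102],
       [  0.        , 402.31777349, 208.67891107],
       [  0.        ,   0.        ,   1.        ]]), 'dist_coeffs': array([0.00324488, 0.        , 0.        , 0.        , 0.        ]), 'camera_from_world': array([[ 7.31520067e-03, -9.99952197e-01, -6.48777405e-03,
         4.19266795e+00],
       [-9.98095413e-01, -6.90388746e-03, -6.13015786e-02,
         4.59031707e+02],
       [ 6.12538573e-02,  6.92385087e-03, -9.98098204e-01,
         9.23806178e+02],
       [ 0.00000000e+00,  0.00000000e+00,  0.00000000e+00,
         1.00000000e+00]])}
scene {'K': array([[510.45850241,   0.        , 279.91939396],
       [  0.        , 510.45850241, 201.54928185],
       [  0.        ,   0.        ,   1.        ]]), 'dist_coeffs': array([-0.10044672,  0.        ,  0.        ,  0.        ,  0.        ]), 'camera_from_world': array([[ 6.26147104e-01,  7.79690547e-01, -4.73871309e-03,
        -2.78839623e+02],
       [ 4.18121989e-01, -3.40899173e-01, -8.41998667e-01,
        -1.68067118e+02],
       [-6.58113825e-01,  5.25233667e-01, -5.39458793e-01,
         1.59651969e+03],
       [ 0.00000000e+00,  0.00000000e+00,  0.00000000e+00,
         1.00000000e+00]])}
```

View pics/top0.png

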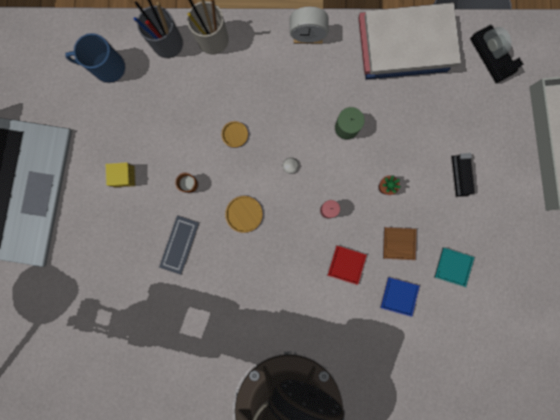

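View pics/scene0.png

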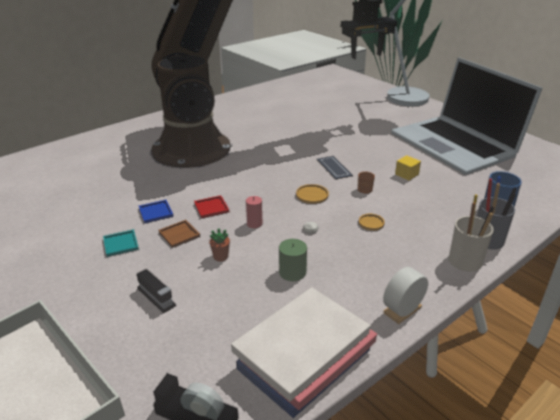

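The top view shows the following:
- **Items to move:** green candle (349,123), pink candle (331,209), yellow block (119,175), stapler (463,175).
- **Targets:** wide dish (245,214), small dish (235,134), wooden tray (400,243), grey pad (179,245).
- **Bystanders:** tealight (187,183), plant (390,185).
- **Tray candidates:** brown (400,243), red (348,265), blue (400,296), turquoise (455,267). By the description it's the brown one.
- **Other:** a white knob at (291,166) lies between the candles and dishes.

The scene view agrees.

```bash
cat > h.py <<'E'
import numpy as np, cv2
from scipy.optimize import minimize
from cell import monitor, viewer
def look(n,name=None):
    info=viewer.camera_info(n); im=viewer.read_camera(n)[:,:,::-1].copy()
    if name: cv2.imwrite(f"pics/{name}.png",im)
    return im,info
def proj(P,info):
    T=info["camera_from_world"]; r,_=cv2.Rodrigues(T[:3,:3])
    return cv2.projectPoints(np.float64(P).reshape(-1,3),r,T[:3,3],info["K"],info["dist_coeffs"])[0].reshape(-1,2)
def ray(uv,info,z):
    T=info["camera_from_world"]; n=cv2.undistortPoints(np.float64([[uv]]),info["K"],info["dist_coeffs"]).ravel()
    R=T[:3,:3]; c=-R.T@T[:3,3]; d=R.T@np.r_[n,1]; return c+d*(z-c[2])/d[2]
def cyl(d,z0,z1):
    a=np.linspace(0,2*np.pi,40,endpoint=False); c=np.c_[np.cos(a),np.sin(a)]*d/2
    return np.vstack([np.c_[c,0*a+z] for z in (z0,z1)])
def box(l,w,z0,z1):
    return np.float64([[sx*l/2,sy*w/2,z] for z in (z0,z1) for sx in(-1,1) for sy in(-1,1)])
def fit(mask,model,info,p0,yaw=False):
    ker=lambda m:cv2.GaussianBlur(m.astype(np.float32),(0,0),1.5); M=ker(mask>0)
    def cost(p):
        c,s=np.cos(p[2]),np.sin(p[2]); Q=model.copy(); Q[:,0]=c*model[:,0]-s*model[:,1]+p[0]; Q[:,1]=s*model[:,0]+c*model[:,1]+p[1]
        h=cv2.convexHull(proj(Q,info).astype(np.float32)); m=np.zeros(mask.shape,np.uint8)
        cv2.fillPoly(m,[np.int32(np.round(h*256))],1,shift=8); return float(((ker(m)-M)**2).sum())
    best=None
    for y in (np.arange(0,np.pi,np.pi/8) if yaw else [0]):
        f=(lambda p:cost(p)) if yaw else (lambda p:cost([p[0],p[1],0]))
        x0=[p0[0],p0[1],y][:3 if yaw else 2]; n=len(x0)
        S=np.vstack([x0]+[np.array(x0)+np.eye(3)[i][:n]*([12,12,.3][i]) for i in range(n)])
        r=minimize(f,x0,method="Nelder-Mead",options=dict(initial_simplex=S,xatol=.02,fatol=.02))
        if best is None or r.fun<best.fun: best=r
    return best.x,best.fun/max(M.sum(),1)
def blob(mask,uv):
    n,l,st,ce=cv2.connectedComponentsWithStats(mask.astype(np.uint8))
    k=np.argmin([np.hypot(*(c-uv)) if s[4]>25 else 1e9 for c,s in zip(ce[1:],st[1:])])+1
    return l==k,st[k]
def go(x,y,z,yaw=None):
    """turn first, then shift in tool axes; normalised totals"""
    s=monitor.state(); p=s["eef_pos"]; a=s["tcp_rot"][2]
    t=0. if yaw is None else (a-yaw+np.pi/2)%np.pi-np.pi/2
    b=a-t; d=np.array([x,y,z])-p
    print("t %.2f pos %s yaw %.3f | turn %.3f shift x %.3f y %.3f z %.3f"%(s["t"],p.round(1),a,t/(np.pi/2),(np.cos(b)*d[0]+np.sin(b)*d[1])/150,(np.sin(b)*d[0]-np.cos(b)*d[1])/150,-d[2]/150))
E
python3 - <<'E'
from h import *
im,info=look("top"); hsv=cv2.cvtColor(im,cv2.COLOR_BGR2HSV).astype(int); H,S,V=[hsv[...,i] for i in range(3)]
ov=im.copy()
for nm,uv,m,mod,z,yw in [
 ("wide",(349,123),(S>60)&(H>40)&(H<85),cyl(60,0,70),0,0),
 ("slim",(331,209),(S>70)&((H>165)|(H<6)),cyl(40,0,70),0,0),
 ("note",(119,175),(S>120)&(H>22)&(H<35),box(50,50,0,45),0,1),
 ("stap",(463,175),V<75,box(100,32,0,44),0,1),
 ("wdish",(245,214),(S>90)&(H>10)&(H<26),cyl(88,0,10),0,0),
 ("sdish",(235,134),(S>90)&(H>10)&(H<26),cyl(64,0,10),0,0),
 ("tray",(400,243),(S>90)&(H>5)&(H<22),box(74,74,0,10),0,1),
 ("pad",(179,245),(im.max(2)<125)&(V<125),box(130,56,0,4),0,1),
 ("tea",(187,183),(S>60)&(H<22),cyl(46,0,45),0,0),
 ("plant",(390,185),(S>60),cyl(46,0,50),0,0)]:
    b,st=blob(m,uv); 
    b=cv2.morphologyEx(b.astype(np.uint8),cv2.MORPH_CLOSE,np.ones((9,9)))
    p,f=fit(b,mod,info,ray(uv,info,20)[:2],yw); print(nm,p.round(2),"res %.3f"%f,st, H[uv[1],uv[0]],S[uv[1],uv[0]],V[uv[1],uv[0]])
    cv2.drawContours(ov,cv2.findContours(b,0,2)[0],-1,(255,255,255),1)
print(ray((291,166),info,10))
cv2.imwrite("pics/ov.png",cv2.resize(ov[90:320,90:490],None,fx=2,fy=2,interpolation=cv2.INTER_CUBIC))
w,i=look("wrist"); print(i["camera_from_world"].round(3),i["K"].round(0)[0])
E
```

```text
wide [ 655.05 -134.79] res 0.174 [336 109  27  29 423] 56 63 97
slim [457.58 -91.02] res 0.053 [321 200  19  18 265] 178 98 133
note [5.3545e+02 3.9524e+02 5.0000e-02] res 0.054 [106 163  29  24 603] 26 161 162
stap [ 538.36 -401.15    3.25] res 0.133 [452 155  24  42 764] 120 9 30
wdish [447.42 107.25] res 0.015 [ 226  196   37   37 1064] 19 154 144
sdish [637.17 131.96] res 0.032 [222 121  26  26 538] 19 154 141
tray [ 380.52 -258.46    1.5 ] res 0.035 [384 228  32  32 953] 14 151 103
pad [ 3.7367e+02  2.5872e+02 -3.2000e-01] res 0.003 [ 158  215   42   61 1480] 108 41 80
tea [518.81 239.56] res 0.624 [175 173  23  20 183] 42 8 153
plant [ 513.66 -227.94] res 0.153 [379 176  21  19 320] 69 158 95
[560.08045556  -2.98772102  10.        ]
[[ 2.50000e-01  9.68000e-01  0.00000e+00 -6.25144e+02]
 [ 9.26000e-01 -2.39000e-01  2.93000e-01 -3.38630e+01]
 [ 2.84000e-01 -7.30000e-02 -9.56000e-01  3.91362e+02]
 [ 0.00000e+00  0.00000e+00  0.00000e+00  1.00000e+00]] [302.   0. 278.]
```

View pics/ov.png

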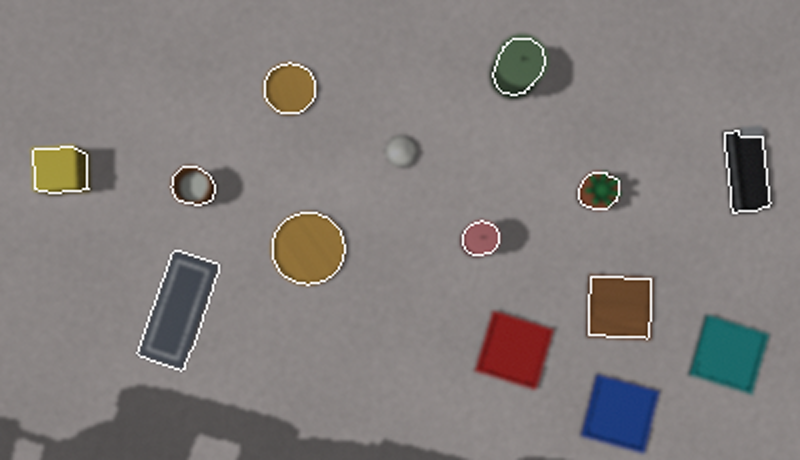

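The contours match the objects, and brown at (400,243) is clearly the tray. Sizes, reach and poses are all plausible. The first move goes to above the green candle.

```bash
python3 -c "
from h import *
go(655,-135,170,1.5708)"
```

```text
t 0.20 pos [156.3 605.  214.3] yaw 2.889 | turn 0.839 shift x -4.933 y 3.325 z 0.295
```

>>> move_arm(moves=[0,0,0,0.117,0,0,0,0.117,0,0,0,0.117,0,0,0,0.117,0,0,0,0.117,0,0,0,0.117,0,0,0,0.117,0,0,0,0.02], claw=95)

```text
t: 1.2
eef_pos: [156.3, 605.1, 214.5]
tcp_rot: [-3.142, 0.0, 1.571]
ft_force: [-0.0, -0.1, -0.2]
opening: 1.0
grip_force: 0.0
```

>>> move_arm(moves=[-0.3,0.2,0,0,-0.3,0.2,0,0,-0.3,0.2,0,0,-0.3,0.2,0,0,-0.3,0.2,0,0,-0.3,0.2,0,0,-0.3,0.2,0,0,-0.3,0.2,0,0,-0.3,0.2,0,0])

```text
t: 2.33
eef_pos: [427.2, 198.6, 214.8]
tcp_rot: [3.141, -0.0, 1.575]
ft_force: [-0.2, 1.2, 0.2]
opening: 1.003
grip_force: 0.0
```

>>> move_arm(moves=[-0.3,0.2,0,0,-0.3,0.2,0,0,-0.3,0.2,0,0,-0.3,0.2,0,0,-0.3,0.2,0,0,-0.3,0.2,0,0,-0.1,0.1,0,0,0,0,0,0])

```text
t: 3.32
eef_pos: [621.7, -85.8, 214.0]
tcp_rot: [-3.141, -0.0, 1.572]
ft_force: [-0.9, 0.2, 0.2]
opening: 0.999
grip_force: 0.0
```

```bash
python3 -c "
from h import *
go(655,-135,170,1.5708)
im,i=look('wrist','w1')
np.save('w1.npy',i['camera_from_world'])
print(proj([[655,-135,0],[655,-135,70]],i))"
```

```text
t 3.33 pos [621.7 -85.8 214. ] yaw 1.572 | turn 0.001 shift x -0.328 y 0.222 z 0.293
[[302.27448201 215.18694133]
 [307.02116341 235.49721447]]
```

View pics/w1.png

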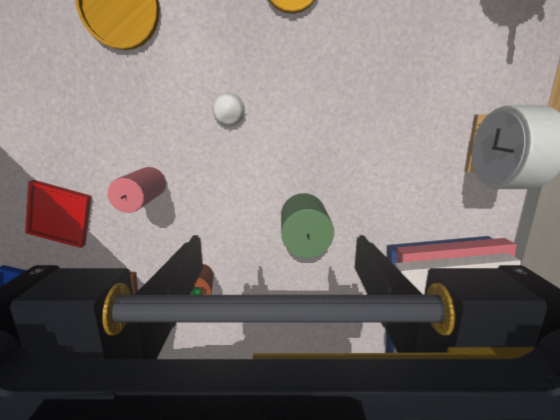

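The wrist view shows the green candle's top at about (307,233). The predicted pixel was (307,235.5), so the fit is good. Next I centre, descend and grip.

>>> move_arm(moves=[-0.328,0.222,0,0,0,0,0.3,0,0,0,0.3,0,0,0,0.3,0,0,0,0.2,0,0,0,0.16,0,0,0,0,0], claw=95)

```text
t: 4.25
eef_pos: [653.4, -132.5, 24.4]
tcp_rot: [-3.138, -0.001, 1.573]
ft_force: [0.6, -0.6, 0.5]
opening: 1.0
grip_force: 0.0
```

>>> move_arm(moves=[0,0,0,0,0,0,0,0,0,0,0,0,0,0,0,0,0,0,0,0,0,0,0,0,0,0,0,0,0,0,0,0], claw=50)

```text
t: 5.25
eef_pos: [654.8, -134.0, 26.0]
tcp_rot: [3.141, 0.0, 1.571]
ft_force: [-0.5, 0.3, 5.3]
opening: 0.63
grip_force: 30.0
```

```bash
python3 -c "
from h import *
s=monitor.state();print(s['eef_pos'],s['grip_force'],s['opening']*95.1)
go(447.4,107.2,150)"
```

```text
[ 654.78969124 -134.02405631   26.03570206] 30.000813603401184 59.89101236310088
t 5.25 pos [ 654.8 -134.    26. ] yaw 1.571 | turn 0.000 shift x 1.608 y -1.382 z -0.826
```

>>> move_arm(moves=[0,0,-0.1,0,0,0,-0.25,0,0,0,-0.25,0,0.2,-0.17,0,0,0.25,-0.22,0,0,0.25,-0.22,0,0,0.25,-0.22,0,0,0.25,-0.22,0,0,0.25,-0.22,0,0,0.15,-0.11,0,0])

```text
t: 6.5
eef_pos: [446.0, 107.3, 116.3]
tcp_rot: [3.142, -0.0, 1.572]
ft_force: [0.7, 0.2, -1.8]
opening: 0.626
grip_force: 30.0
```

```bash
python3 -c "
from h import *
from cell import monitor
go(447.4,107.2,31)
im,i=look('wrist','w2')
print(proj([[447.4,107.2,10]],i))
go(447.4,107.2,31)
"
```

```text
t 6.50 pos [446.  107.3 116.3] yaw 1.572 | turn 0.000 shift x -0.001 y 0.009 z 0.569
[[278.577065   203.18180385]]
t 6.55 pos [444.5 108.6 116.2] yaw 1.572 | turn 0.000 shift x -0.010 y 0.019 z 0.568
```

View pics/w2.png

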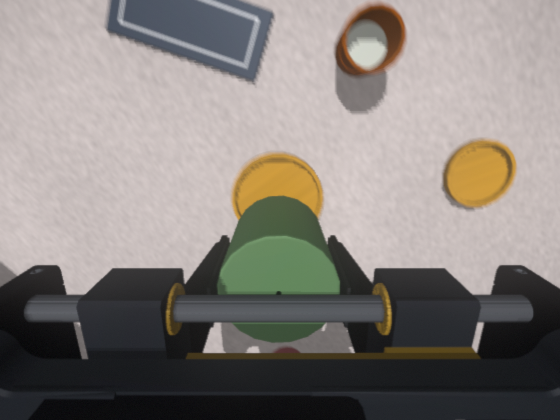

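The candle is upright in the grip, and the dish is centred at about (278,200), as predicted. Lowering slowly.

>>> move_arm(moves=[-0.01,0.019,0.15,0,0,0,0.15,0,0,0,0.15,0,0,0,0.07,0,0,0,0.035,0,0,0,0.01,0,0,0,0,0,0,0,0,0])

```text
t: 7.55
eef_pos: [450.7, 104.5, 31.3]
tcp_rot: [3.141, -0.0, 1.571]
ft_force: [-0.2, -0.5, -2.0]
opening: 0.629
grip_force: 30.0
```

>>> move_arm(moves=[0.018,-0.022,0,0,0,0,0.005,0,0,0,0.005,0,0,0,0,0])

```text
t: 8.05
eef_pos: [447.1, 107.4, 30.0]
tcp_rot: [3.141, -0.0, 1.571]
ft_force: [-3.5, 1.4, 11.4]
opening: 0.626
grip_force: 30.0
```

Contact at 11 N, so it is seated. Release and rise.

>>> move_arm(moves=[0,0,0,0,0,0,0,0,0,0,0,0,0,0,0,0,0,0,0,0,0,0,-0.1,0,0,0,-0.3,0,0,0,-0.3,0,0,0,-0.2,0,0,0,0,0], claw=95)

```text
t: 9.3
eef_pos: [448.0, 107.3, 166.2]
tcp_rot: [3.137, -0.0, 1.571]
ft_force: [-0.9, 0.8, -0.1]
opening: 0.995
grip_force: 0.0
```

```bash
python3 -c "
from h import *
go(457.6,-91,170)"
```

```text
t 9.30 pos [448.  107.3 166.2] yaw 1.571 | turn 0.000 shift x -1.322 y 0.064 z -0.026
```

>>> move_arm(moves=[-0.25,0.012,0,0,-0.3,0.015,0,0,-0.3,0.015,0,0,-0.3,0.014,0,0,-0.172,0.008,0,0,0,0,0,0,0,0,0,0], claw=80)

```text
t: 10.18
eef_pos: [456.4, -90.4, 163.7]
tcp_rot: [-3.14, -0.001, 1.571]
ft_force: [-0.5, 0.1, -1.0]
opening: 0.84
grip_force: 0.0
```

```bash
python3 -c "
from h import *
go(457.6,-91,25)
im,i=look('wrist')
hsv=cv2.cvtColor(im,cv2.COLOR_BGR2HSV).astype(int);H,S,V=hsv[...,0],hsv[...,1],hsv[...,2]
uv=proj([[457.6,-91,40]],i)[0]
m=(S>70)&((H>165)|(H<6))
b,st=blob(m,uv);print(uv,st);b=cv2.morphologyEx(b.astype(np.uint8),cv2.MORPH_CLOSE,np.ones((9,9)));print(fit(b,cyl(40,0,70),i,(457,-91)))
im,i=look('top','t2')
hsv=cv2.cvtColor(im,cv2.COLOR_BGR2HSV).astype(int)
"
```

```text
t 10.18 pos [456.4 -90.4 163.7] yaw 1.571 | turn 0.000 shift x -0.004 y 0.008 z 0.924
[278.52712956 198.74464203] [ 258  171   42   55 1773]
(array([457.58094931, -88.61959958]), np.float64(0.024004724231005116))
```

>>> move_arm(moves=[0,0.006,0.3,0,0,0,0.3,0,0,0,0.2,0,0,0,0.125,0,0,0,0,0,0,0,0,0])

```text
t: 11.02
eef_pos: [458.0, -90.7, 26.3]
tcp_rot: [3.141, 0.0, 1.572]
ft_force: [0.1, 0.3, 0.2]
opening: 0.839
grip_force: 0.0
```

>>> move_arm(moves=[0,0,0,0,0,0,0,0,0,0,0,0,0,0,0,0,0,0,0,0,0,0,0,0,0,0,0,0,0,0,0,0], claw=30)

```text
t: 12.02
eef_pos: [457.7, -91.1, 25.7]
tcp_rot: [3.142, -0.0, 1.571]
ft_force: [-0.4, -0.0, 2.8]
opening: 0.417
grip_force: 30.0
```

```bash
python3 -c "
from h import *
go(637.2,132,120)"
```

```text
t 12.03 pos [457.7 -91.1  25.7] yaw 1.571 | turn 0.000 shift x 1.487 y 1.197 z -0.629
```

View pics/t2.png

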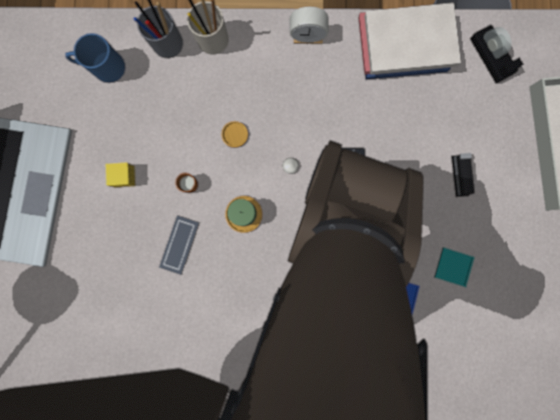

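The green candle stands in its dish at (243,212), and the pink one is gripped at 39.7 mm. Lift and carry.

>>> move_arm(moves=[0,0,-0.1,0,0,0,-0.27,0,0,0,-0.26,0,0.15,0.12,0,0,0.25,0.2,0,0,0.28,0.226,0,0,0.28,0.226,0,0,0.28,0.226,0,0,0.18,0.145,0,0,0.067,0.054,0,0])

```text
t: 13.28
eef_pos: [637.7, 133.5, 119.4]
tcp_rot: [-3.141, -0.0, 1.572]
ft_force: [-0.4, -0.7, -1.4]
opening: 0.421
grip_force: 30.0
```

>>> move_arm(moves=[0,0,0.1,0,0,0,0,0])

```text
t: 13.52
eef_pos: [635.8, 130.8, 103.4]
tcp_rot: [-3.138, 0.0, 1.57]
ft_force: [-0.0, -0.9, -0.7]
opening: 0.418
grip_force: 30.0
```

```bash
python3 -c "
from h import *
go(637.2,132,29.7)
im,i=look('wrist')
hsv=cv2.cvtColor(im,cv2.COLOR_BGR2HSV).astype(int);H,S,V=hsv[...,0],hsv[...,1],hsv[...,2]
for k in proj(cyl(64,10,10)[::5]+[637.2,132,0],i): cv2.circle(im,tuple(np.int32(k)),1,(0,0,255),-1)
cv2.imwrite('pics/w3.png',im)
"
```

```text
t 13.53 pos [635.8 130.8 103.4] yaw 1.570 | turn 0.000 shift x 0.008 y 0.009 z 0.491
```

View pics/w3.png

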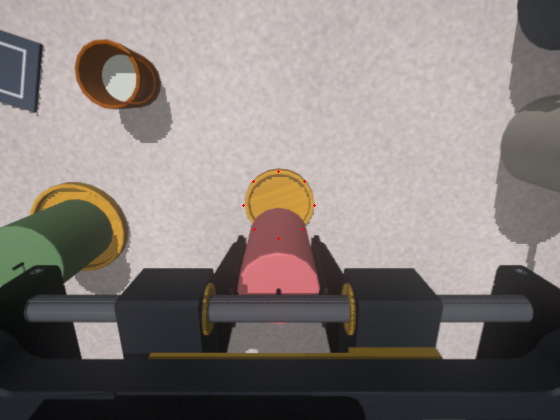

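The red dots lie on the small dish's rim at (279,204), and the pink candle is upright. Lower it and release.

>>> move_arm(moves=[0.005,0.006,0.15,0,0,0,0.15,0,0,0,0.1,0,0,0,0.05,0,0,0,0.025,0,0,0,0.01,0,0,0,0.005,0,0,0,0,0])

```text
t: 14.58
eef_pos: [638.3, 132.8, 31.9]
tcp_rot: [3.141, -0.0, 1.571]
ft_force: [0.5, 0.0, -1.5]
opening: 0.416
grip_force: 30.0
```

>>> move_arm(moves=[-0.003,-0.003,0.005,0,0,0,0.005,0,0,0,0.005,0,0,0,0,0])

```text
t: 15.08
eef_pos: [637.7, 132.3, 29.7]
tcp_rot: [3.141, -0.0, 1.571]
ft_force: [-0.8, -1.3, 4.1]
opening: 0.416
grip_force: 30.0
```

>>> move_arm(moves=[0,0,0,0,0,0,0,0,0,0,0,0,0,0,0,0,0,0,0,0,0,0,-0.1,0,0,0,-0.3,0,0,0,-0.3,0,0,0,-0.2,0,0,0,0,0], claw=80)

```text
t: 16.32
eef_pos: [638.7, 132.4, 167.9]
tcp_rot: [3.136, -0.001, 1.571]
ft_force: [0.1, -0.4, -0.3]
opening: 0.839
grip_force: 0.0
```

```bash
python3 -c "
from h import *
go(535.4,395.2,165,1.6208)"
```

```text
t 16.32 pos [638.7 132.4 167.9] yaw 1.571 | turn -0.032 shift x 1.784 y -0.600 z 0.019
```

>>> move_arm(moves=[0,0,0,-0.032,0.25,-0.084,0,0,0.35,-0.118,0,0,0.35,-0.118,0,0,0.35,-0.118,0,0,0.3,-0.1,0,0,0.184,-0.062,0,0,0,0,0,0,0,0,0,0], claw=90)

```text
t: 17.45
eef_pos: [534.4, 394.2, 163.9]
tcp_rot: [-3.141, 0.001, 1.621]
ft_force: [-0.4, -0.2, -0.1]
opening: 0.943
grip_force: 0.0
```

```bash
python3 -c "
from h import *
im,i=look('wrist','w4')
hsv=cv2.cvtColor(im,cv2.COLOR_BGR2HSV).astype(int);H,S,V=hsv[...,0],hsv[...,1],hsv[...,2]
uv=proj([[535.4,395.2,20]],i)[0]
b,st=blob((S>120)&(H>22)&(H<35),uv);print(uv,st);b=cv2.morphologyEx(b.astype(np.uint8),cv2.MORPH_CLOSE,np.ones((9,9)));p,r=fit(b,box(50,50,0,45),i,(535,395),True);print(p,r)
go(535.4,395.2,12,1.6208)
"
```

```text
[278.29480397 192.07136476] [ 252  167   51   57 2762]
[534.92073594 393.88239996   1.62725297] 0.0077011549882388675
t 17.50 pos [534.7 394.  164.1] yaw 1.620 | turn -0.000 shift x 0.008 y 0.005 z 1.014
```

View pics/w4.png

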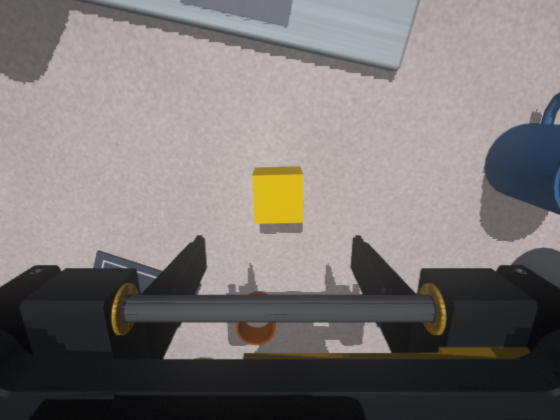

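The yellow block sits at (278,195), square to the fingers; the fit gives (535,394) and agrees. Descend and grip.

>>> move_arm(moves=[0,0,0.3,0,0,0,0.3,0,0,0,0.25,0,0,0,0.155,0,0,0,0,0,0,0,0,0])

```text
t: 18.25
eef_pos: [535.2, 394.7, 14.7]
tcp_rot: [3.14, -0.001, 1.62]
ft_force: [-0.0, 0.3, 0.8]
opening: 0.943
grip_force: 0.0
```

>>> move_arm(moves=[0,0,0,0,0,0,0,0,0,0,0,0,0,0,0,0,0,0,0,0,0,0,0,0,0,0,0,0,0,0,0,0], claw=40)

```text
t: 19.25
eef_pos: [534.3, 395.0, 13.7]
tcp_rot: [3.142, -0.0, 1.621]
ft_force: [-1.6, 1.2, 1.5]
opening: 0.524
grip_force: 29.8
```

>>> move_arm(moves=[0,0,-0.1,0,0,0,-0.3,0,0,0,-0.35,0,0,0,-0.2,0.038,0,0,0,0.038,0,0,0,0])

```text
t: 20.0
eef_pos: [534.3, 394.9, 157.1]
tcp_rot: [3.141, -0.001, 1.502]
ft_force: [0.0, -0.3, -1.2]
opening: 0.525
grip_force: 29.8
```

```bash
python3 -c "
from h import *
go(380.5,-258.5,150,1.5)"
```

```text
t 20.00 pos [534.3 394.9 157.1] yaw 1.502 | turn 0.001 shift x -4.418 y -0.715 z 0.048
```

>>> move_arm(moves=[-0.15,0,0,0,-0.3,0,0,0,-0.3,0,0,0,-0.3,0,0,0,-0.3,0,0,0,-0.3,0,0,0,-0.3,-0.05,0,0,-0.3,-0.08,0,0,-0.3,-0.08,0,0,-0.3,-0.08,0,0])

```text
t: 21.25
eef_pos: [460.8, -29.8, 156.1]
tcp_rot: [-3.141, -0.0, 1.504]
ft_force: [0.7, -0.1, -2.2]
opening: 0.525
grip_force: 29.8
```

>>> move_arm(moves=[-0.3,-0.08,0,0,-0.3,-0.08,0,0,-0.3,-0.08,0,0,-0.3,-0.08,0,0,-0.25,-0.07,0,0,-0.118,-0.035,0,0,0,0,0.2,0,0,0,0,0,0,0,0,0])

```text
t: 22.38
eef_pos: [381.9, -258.7, 126.7]
tcp_rot: [3.142, -0.0, 1.503]
ft_force: [-0.0, 0.1, -0.8]
opening: 0.527
grip_force: 29.8
```

```bash
python3 -c "
from h import *
im,i=look('wrist')
for k in proj(np.vstack([box(74,74,10,10),box(66,66,10,10)])@np.array([[np.cos(1.5),np.sin(1.5),0],[-np.sin(1.5),np.cos(1.5),0],[0,0,1]])+[380.5,-258.5,0],i): cv2.circle(im,tuple(np.int32(k)),1,(0,0,255),-1)
cv2.imwrite('pics/w5.png',im)
go(380.5,-258.5,16.7,1.5)
"
```

```text
t 22.43 pos [ 382.  -258.7  126.9] yaw 1.503 | turn 0.002 shift x 0.001 y -0.010 z 0.734
```

View pics/w5.png

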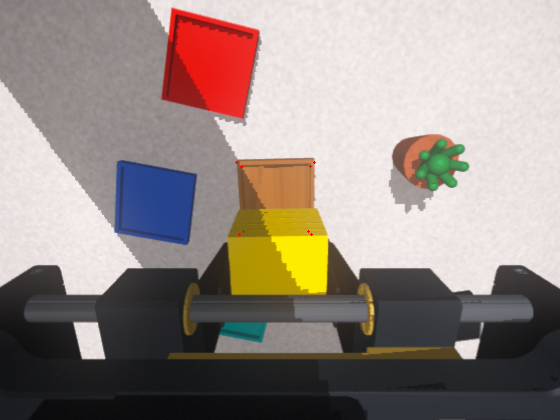

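The yellow block is held square over the brown tray at (277,185), and the dots sit on its corners. Lower it.

>>> move_arm(moves=[0,-0.01,0.2,0,0,0,0.25,0,0,0,0.15,0,0,0,0.07,0,0,0,0.03,0,0,0,0.01,0,0,0,0.005,0,0,0,0,0,0,0,0,0])

```text
t: 23.55
eef_pos: [380.2, -258.7, 19.1]
tcp_rot: [3.141, 0.0, 1.502]
ft_force: [0.2, 0.7, -0.0]
opening: 0.521
grip_force: 29.8
```

>>> move_arm(moves=[0,0,0.005,0,0,0,0.005,0,0,0,0.005,0,0,0,0,0])

```text
t: 24.05
eef_pos: [380.2, -258.7, 17.6]
tcp_rot: [3.141, 0.0, 1.502]
ft_force: [-3.4, 2.7, 21.0]
opening: 0.529
grip_force: 29.8
```

Seated. Release and rise.

>>> move_arm(moves=[0,0,0,0,0,0,0,0,0,0,0,0,0,0,0,0,0,0,0,0,0,0,-0.1,0,0,0,-0.3,0,0,0,-0.35,0,0,0,-0.25,0,0,0,0,0], claw=80)

```text
t: 25.3
eef_pos: [380.9, -259.2, 168.9]
tcp_rot: [3.138, 0.003, 1.502]
ft_force: [0.2, -0.1, -0.8]
opening: 0.84
grip_force: 0.0
```

```bash
python3 -c "
from h import *
go(538.4,-401.2,165,0.11)"
```

```text
t 25.30 pos [ 380.9 -259.2  168.9] yaw 1.502 | turn 0.886 shift x 0.940 y 1.056 z 0.026
```

>>> move_arm(moves=[0,0,0,0.117,0,0,0,0.117,0,0,0,0.117,0,0,0,0.117,0,0,0,0.117,0,0,0,0.117,0,0,0,0.117,0,0,0,0.067])

```text
t: 26.3
eef_pos: [379.8, -258.3, 165.3]
tcp_rot: [-3.14, 0.001, 0.105]
ft_force: [0.7, 0.5, 0.4]
opening: 0.843
grip_force: 0.0
```

>>> move_arm(moves=[0.2,0.22,0,0,0.25,0.28,0,0,0.25,0.28,0,0,0.16,0.18,0,0,0.08,0.096,0,0,0,0,0,0,0,0,0,0])

```text
t: 27.18
eef_pos: [537.0, -399.8, 165.6]
tcp_rot: [-3.14, 0.001, 0.11]
ft_force: [0.3, -0.1, -1.2]
opening: 0.843
grip_force: 0.0
```

```bash
python3 -c "
from h import *
go(538.4,-401.2,165,0.11)
im,i=look('wrist')
hsv=cv2.cvtColor(im,cv2.COLOR_BGR2HSV).astype(int);V=hsv[...,2]
def dr(p,m,col):
  c,s=np.cos(p[2]),np.sin(p[2]);Q=m@np.array([[c,s,0],[-s,c,0],[0,0,1]])+[p[0],p[1],0]
  for k in proj(Q,i): cv2.circle(im,tuple(np.int32(k)),1,col,-1)
uv=proj([[538.4,-401.2,30]],i)[0]
b,st=blob(V<80,uv);print(uv,st);b=cv2.morphologyEx(b.astype(np.uint8),cv2.MORPH_CLOSE,np.ones((9,9)));p,r=fit(b,box(100,32,0,44),i,(538,-401),True);print(p,r)
dr([538.4,-401.2,.11],np.vstack([box(100,32,0,0),box(100,28,44,44)]),(0,0,255));dr(p,np.vstack([box(100,32,0,0),box(100,28,44,44)]),(0,255,0))
cv2.imwrite('pics/w6.png',im)
"
```

```text
t 27.18 pos [ 537.  -399.8  165.6] yaw 0.110 | turn 0.000 shift x 0.009 y 0.010 z 0.004
[279.8915164  194.55477221] [ 266  162   28   76 1951]
[ 5.18373695e+02 -4.02724776e+02  9.47143150e-02] 0.4393760328549549
```

View pics/w6.png

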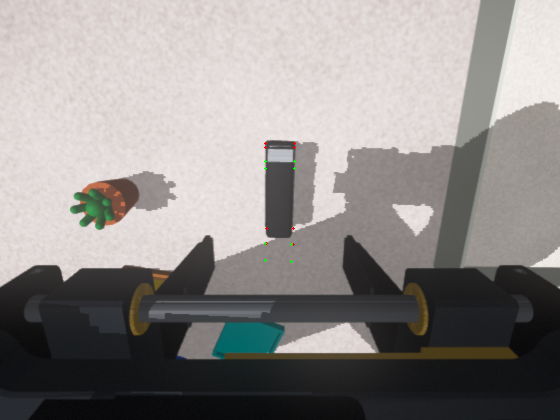

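The stapler is at (280,188), aligned with the tool, and the red (top-view) model fits. The green fit missed the silver part. I'll check the red outline's extent numerically, and measure the pad next.

```bash
python3 -c "
from h import *
im,i=look('wrist')
hsv=cv2.cvtColor(im,cv2.COLOR_BGR2HSV).astype(int);V=hsv[...,2]
g=im.max(2)
m=np.zeros(g.shape,np.uint8); b,st=blob(V<80,(280,190)); m[130:245,255:300]=b[130:245,255:300]
ys,xs=np.nonzero(m); 
# include silver part: fill from top dark rim
d=np.zeros_like(m); d[130:245,260:299]=(V[130:245,260:299]<80)
d=cv2.morphologyEx(d,cv2.MORPH_CLOSE,np.ones((25,9)))
d=blob(d>0,(280,190))[0]; ys,xs=np.nonzero(d); print(ys.min(),ys.max(),xs.min(),xs.max())
pts=proj(box(100,30,0,44)@np.array([[np.cos(.11),np.sin(.11),0],[-np.sin(.11),np.cos(.11),0],[0,0,1]])+[538.4,-401.2,0],i);print(pts.round(0).tolist())
p,r=fit(d.astype(np.uint8),box(100,31,0,44),i,(538,-401),True);print(p,r)
go(*p[:2],21,p[2])
"
```

```text
142 237 266 293
[[292.0, 229.0], [267.0, 228.0], [293.0, 143.0], [266.0, 143.0], [294.0, 244.0], [266.0, 244.0], [296.0, 148.0], [264.0, 148.0]]
[ 541.8288847  -400.29695078    3.2167824 ] 0.12195372062975732
t 27.27 pos [ 537.1 -400.   166.4] yaw 0.110 | turn 0.022 shift x 0.031 y 0.005 z 0.969
```

>>> move_arm(moves=[0.013,0.003,0.3,0,0,0,0.3,0,0,0,0.22,0,0,0,0.135,0,0,0,0,0,0,0,0,0])

```text
t: 28.02
eef_pos: [540.2, -401.2, 24.7]
tcp_rot: [3.14, -0.001, 0.11]
ft_force: [0.3, -0.4, 0.1]
opening: 0.84
grip_force: 0.0
```

>>> move_arm(moves=[0,0,0,0,0,0,0,0,0,0,0,0,0,0,0,0,0,0,0,0,0,0,0,0,0,0,0,0,0,0,0,0], claw=18)

```text
t: 29.02
eef_pos: [539.7, -400.8, 23.3]
tcp_rot: [-3.141, 0.0, 0.11]
ft_force: [-0.1, 1.2, 1.0]
opening: 0.292
grip_force: 29.9
```

>>> move_arm(moves=[0,0,-0.1,0,0,0,-0.3,0,0,0,-0.35,0,0,0,-0.15,0.09,0,0,0,0.09,0,0,0,0.094,0,0,0,0])

```text
t: 29.9
eef_pos: [539.7, -400.8, 159.2]
tcp_rot: [3.141, -0.001, -0.319]
ft_force: [0.5, -0.4, -2.3]
opening: 0.294
grip_force: 29.9
```

```bash
python3 -c "
from h import *
im,i=look('top','t3')
go(373.7,258.7,150,-.32)
"
```

```text
t 29.95 pos [ 539.7 -400.8  159. ] yaw -0.317 | turn 0.002 shift x -2.433 y -3.825 z 0.060
```

>>> move_arm(moves=[0,-0.15,0,0,0,-0.3,0,0,0,-0.3,0,0,-0.12,-0.3,0,0,-0.12,-0.3,0,0,-0.12,-0.3,0,0,-0.12,-0.3,0,0,-0.12,-0.3,0,0,-0.12,-0.3,0,0,-0.12,-0.3,0,0])

```text
t: 31.2
eef_pos: [554.1, 47.1, 158.6]
tcp_rot: [-3.141, -0.0, -0.318]
ft_force: [0.4, -1.1, -2.3]
opening: 0.289
grip_force: 29.9
```

>>> move_arm(moves=[-0.25,-0.15,0,0,-0.25,-0.15,0,0,-0.25,-0.15,0,0,-0.25,-0.15,0,0,-0.25,-0.15,0,0,-0.25,-0.15,0,0,-0.09,-0.075,0,0,0,0,0,0,0,0,0,0,0,0,0,0])

```text
t: 32.45
eef_pos: [374.7, 258.1, 158.4]
tcp_rot: [-3.142, -0.0, -0.321]
ft_force: [-0.5, -0.6, -2.6]
opening: 0.291
grip_force: 29.9
```

```bash
python3 -c "
from h import *
im,i=look('wrist')
go(373.7,258.7,30,-.32)
a=-.32
for k in proj(np.vstack([box(130,56,4,4),box(110,39,4,4)])@np.array([[np.cos(a),np.sin(a),0],[-np.sin(a),np.cos(a),0],[0,0,1]])+[373.7,258.7,0],i): cv2.circle(im,tuple(np.int32(k)),1,(0,0,255),-1)
cv2.imwrite('pics/w7.png',im)
"
```

```text
t 32.50 pos [374.7 258.  158.4] yaw -0.321 | turn -0.001 shift x -0.008 y -0.002 z 0.856
```

View pics/w7.png

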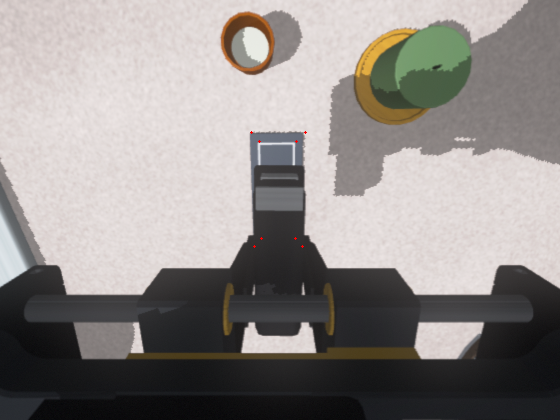

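The dots match the pad corners (251,132) and (305,132). Before lowering, I'll check the stapler's lengthwise offset in the grip from its far end at row ~166.

```bash
python3 -c "
from h import *
im,i=look('wrist'); s=monitor.state(); p=s['eef_pos'];a=-.32
R=np.array([[np.cos(a),np.sin(a),0],[-np.sin(a),np.cos(a),0],[0,0,1]])
for dx in (-5,0,5):
  print(dx,proj((np.array([[50,-16,0],[50,16,0],[50,-16,10],[50,16,10],[-50,0,0],[-50,0,44.]])+[dx,0,p[2]-23.3])@R+[p[0],p[1],0],i).round(1).tolist())
print(im[150:200:1,280].max(1).tolist()); print(im[310:345,280].max(1).tolist())
"
```

```text
-5 [[303.3, 174.8], [254.0, 174.9], [304.5, 178.0], [252.8, 178.1], [278.8, 306.8], [278.8, 351.3]]
0 [[303.5, 167.2], [253.8, 167.2], [304.7, 170.0], [252.5, 170.1], [278.7, 301.0], [278.8, 344.6]]
5 [[303.6, 159.4], [253.6, 159.5], [304.9, 161.9], [252.3, 162.0], [278.7, 295.1], [278.8, 337.7]]
[123, 123, 122, 123, 123, 122, 123, 122, 122, 123, 122, 122, 122, 121, 117, 76, 58, 56, 57, 57, 57, 56, 59, 75, 84, 85, 88, 107, 113, 67, 55, 56, 55, 55, 55, 56, 67, 88, 116, 120, 119, 118, 115, 116, 117, 119, 119, 117, 114, 116]
[62, 64, 66, 67, 68, 70, 69, 70, 71, 71, 69, 64, 58, 52, 51, 52, 51, 53, 53, 53, 53, 53, 52, 52, 53, 88, 186, 225, 225, 221, 220, 220, 222, 223, 225]
```

The stapler sits about 1.4 mm forward in the grip, so I'll correct by -0.017 in x and lower.

>>> move_arm(moves=[-0.017,-0.002,0.15,0,0,0,0.3,0,0,0,0.2,0,0,0,0.12,0,0,0,0.06,0,0,0,0.02,0,0,0,0.01,0,0,0,0,0,0,0,0,0])

```text
t: 33.67
eef_pos: [372.2, 259.7, 29.8]
tcp_rot: [-3.141, -0.001, -0.32]
ft_force: [0.0, -0.0, -2.2]
opening: 0.291
grip_force: 29.9
```

```bash
python3 -c "
from h import *
a=-.32
go(373.7-1.4*np.cos(a),258.7-1.4*np.sin(a),27.3,-.32)"
```

```text
t 33.67 pos [372.2 259.7  29.8] yaw -0.320 | turn -0.000 shift x 0.002 y 0.003 z 0.017
```

>>> move_arm(moves=[0,0.003,0.007,0,0,0,0.005,0,0,0,0.005,0,0,0,0,0])

```text
t: 34.17
eef_pos: [372.0, 259.2, 27.2]
tcp_rot: [-3.141, -0.0, -0.32]
ft_force: [-1.6, -1.4, 6.8]
opening: 0.292
grip_force: 29.9
```

>>> move_arm(moves=[0,0,0,0,0,0,0,0,0,0,0,0,0,0,0,0,0,0,0,0,0,0,-0.1,0,0,0,-0.3,0,0,0,-0.35,0,0,0,-0.25,0,0,0,0,0], claw=70)

```text
t: 35.42
eef_pos: [372.7, 259.6, 179.1]
tcp_rot: [-3.138, -0.004, -0.32]
ft_force: [-0.0, -0.6, -0.0]
opening: 0.736
grip_force: 0.0
```

>>> move_arm(moves=[0,-0.25,-0.2,0,0,-0.3,-0.2,0,0,-0.3,0,0,0,-0.3,0,0,0,-0.3,0,0,0,-0.3,0,0,0,0,0,0])

```text
t: 36.3
eef_pos: [454.5, 510.1, 233.7]
tcp_rot: [3.139, 0.001, -0.319]
ft_force: [-0.6, -0.1, 0.3]
opening: 0.736
grip_force: 0.0
```

```bash
python3 -c "
from h import *
im,i=look('top')
cv2.imwrite('pics/t4.png',cv2.resize(im[100:310,90:490],None,fx=2,fy=2,interpolation=cv2.INTER_CUBIC))
print(monitor.state()['eef_pos'])"
```

```text
[454.20452923 508.71084596 234.13258026]
```

View pics/t4.png

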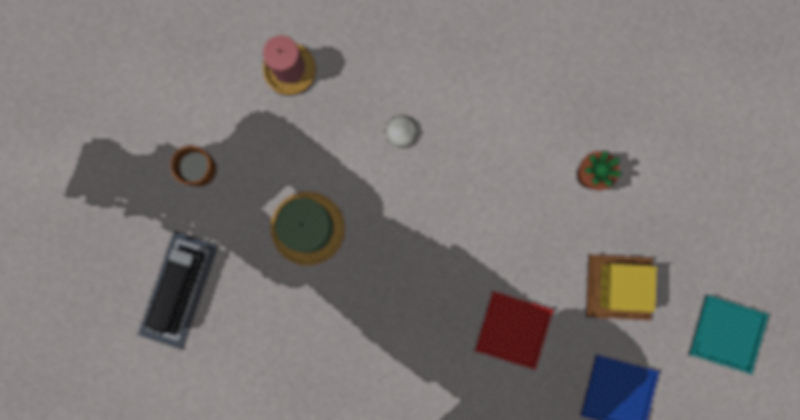

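In the top crop both candles stand in their dishes (290,62) and (305,225). The block is in the brown tray (625,287), the stapler is on the pad (178,290), and the bystanders are unmoved. One numeric check of the block and stapler follows.

```bash
python3 -c "
from h import *
im,i=look('top')
hsv=cv2.cvtColor(im,cv2.COLOR_BGR2HSV).astype(int);H,S,V=[hsv[...,k] for k in range(3)]
b=blob((S>120)&(H>22)&(H<35),(402,243))[0];b=cv2.morphologyEx(b.astype(np.uint8),cv2.MORPH_CLOSE,np.ones((5,5)))
print(fit(b,box(50,50,4,49),i,(380,-258),True))
a=-.32;R=np.array([[np.cos(a),np.sin(a),0],[-np.sin(a),np.cos(a),0],[0,0,1]])
ov=cv2.resize(im[205:285,150:220],None,fx=7,fy=7,interpolation=cv2.INTER_CUBIC)
for m,c in ((box(110,39,4,4),(0,255,0)),(box(130,56,4,4),(0,255,255)),(box(100,32,4,4),(0,0,255)),(box(100,28,48,48),(255,0,255))):
  for k in (proj(m@R+[373.7,258.7,0],i)-[150,205]+.5)*7: cv2.circle(ov,tuple(np.int32(k)),3,c,-1)
cv2.imwrite('pics/t5.png',ov)"
```

```text
(array([ 380.85748143, -261.06690732,    1.52363275]), np.float64(0.009915032923616321))
```

View pics/t5.png

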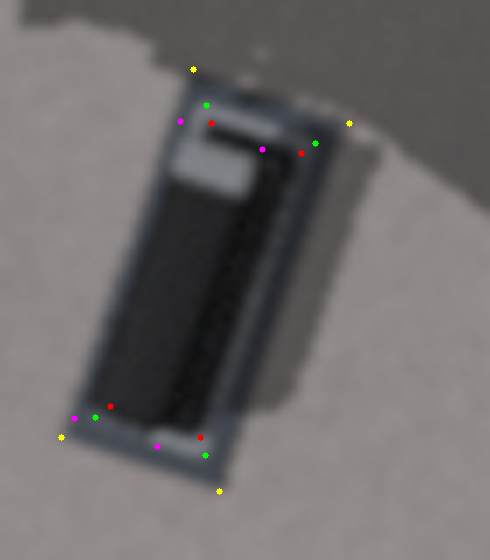

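The stapler's base ends lie on the red model points, and the outline shows at both ends. The block is within about 3 mm of the tray's centre and 0.02 rad of square. Handing in.

```bash
python3 -c "
from cell import order
print(order.job_done())"
```

```text
the job is handed in; nothing more can be done
None
```

All four things are in their places in the order asked (both candles standing in their dishes, the note block in the brown tray, the stapler on its pad), with the tealight and plant untouched, and the job was handed in at about 36 s; no verdict came back.

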